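# Find the true rotor on the knife edge

### The job

Only one of the three two-armed rotors is true; the other two look the same but are heavier at one end. Try them by their groove on the knife edge of the balancing stand: leave the true one hanging there by itself, level and near the middle of the blade, and set the two false ones down in the empty reject tray, side by side and standing on their feet. Do not knock any rotor over and leave the other things on the bench where they are.

Things in the scene. Friction and masses are not known exactly. Their poses are not given: they have to be found in the camera images.
- rotor_a_mid (a point): rotor, aluminium with round steel end weights, 176 (own x) x 40 (y) x 84 mm (z), about 0.45 kg. It stands on its two weights, 40 mm across, 24 high, 68 mm each side of the middle. Central grip block 32 (x) x 28 mm (y), from 42 to 84 mm above the feet. Point: centre half-way up, 42 mm above the feet. The 3 rotors look alike, end for end too; 1 is true, 2 are heavier at one end (not known which)
- rotor_b_mid (a point): second rotor, same shape. Point as before. Under the grip block of each rotor an open 90-degree V groove runs across it (along its y, 40 mm long); the groove's bottom is 42 mm above the feet, so at this point, its mouth 28 mm wide and 28 mm above the feet. Two sloping arms join block and weights
- rotor_c_mid (a point): third rotor, same shape. Point as before. On the knife edge a rotor's centre of mass is below the edge: let go level, the true one stays level; a false one tips in about half a second by some 20 degrees till one weight touches the bench, still hanging by its groove
- edge (a point): middle of the knife edge: top of an upright steel blade, 50 mm long (along this point's y), 3 mm thick with a rounded top of 1.5 mm radius, 72 mm above the bench; x is across the blade, z up. A hanging rotor's middle is within 1 mm of the edge's height
- stand: knife-edge balancing stand fixed to the bench: dark base plate 80 (x) by 90 (y) by 10 mm, blade along y over its middle. Origin at the centre of its underside. With a rotor hanging level on the blade, its feet are 30 mm above the bench, clear of the plate
- tray: the reject tray: empty grey plastic open tray fixed to the bench, 240 (x) by 160 (y) mm outside, walls 5 mm thick and 30 mm high, floor 5 mm thick. Origin at the centre of its underside. Two rotors fit side by side, lengthwise along the tray's x, e.g. centred 36 mm each side of the middle in y
- caliper: bystander, leave alone: flat digital caliper, 210 mm long
- brush: bystander, leave alone: bench brush
- wrench: bystander, leave alone: open-ended wrench
- oil: bystander, leave alone: white bottle, 140 mm tall
- stepblock: bystander, leave alone: dark steel stepped clamping block, 60 mm
- chuck: bystander, leave alone: steel collet chuck, 75 mm tall
- parallel: bystander, leave alone: ground steel bar, 150 mm long
Not all that is in view belongs to the job. Leave any turquoise look-alike of the stand alone.

How it is judged:
By the outcome, as a careful person would: the job done as asked, in the order asked, and still so for the second after the job is handed in, with the robot touching nothing.
It also fails if it takes over 72 s, if anything falls off the work surface, if the arm or the gripper's body presses on something with over 40 N, if the wrist force passes 120 N, or if a joint passes its speed limit or range.

### The arm

A 6-joint arm with a two-finger parallel gripper is mounted at the origin on the work surface. World frame = base frame: x ahead of the robot, y to its left, z up, the work surface at z = 0. Lengths are in mm, angles in rad, forces in N, time in s.
With the tool pointing down it reaches from about 275 to 1000 mm from the base axis. Payload 8.4 kg.
Tool frame: the origin (TCP) lies midway between the tips of the shut fingers; the grasp point (between the pads) lies r.grip_point_offset behind it (r.grip_point_offset is the distance from the TCP to the grasp point, in mm); z points along the fingers, y is the direction in which the jaws open and shut (so a half turn about z gives the same grasp; the last joint's range is limited). The gripper opens to 85 mm and grips with 20 to 120 N. Pads are 22 mm wide; open, the fingers measure 114 mm over their backs; the gripper's body (76 mm by 85 mm) begins 54 mm behind the grasp point. The pads swing forward as they close: fully open they stand 13 mm farther back than shut.
Start: joints at [-1.317, 0.353, 1.633, -0, 1.155, -0.002], TCP at [158.135, -604.666, 192.081] pointing down, gripper open.
Joint ranges: [-2.63, 2.63], [-0.92, 2.1], [0.06, 2.66], [-1.3, 4.44], [0, 2.69], [-3.02, 3.02]. Speed limits (rad/s): [2.22, 2.22, 2.79, 3.14, 3.14, 3.14].

### API

Orientations are given as [roll, pitch, yaw] about the fixed x, y, z axes, in that order (R = Rz(yaw) Ry(pitch) Rx(roll)).
In Python, from rig import r gives the robot as it stands.
- The arm moves only by the tool move_arm, never from a script. Its argument "targets" is one flat list of numbers, 5 for each row, row after row: the gripper's target within -1 to 1 (fully open at 1, half-way at 0, shut at -1), then the shift along the tool's x, y, z in cm, then the turn about the tool's z in degrees. In form: [gripper, tx, ty, tz, turn, gripper, tx, ty, tz, turn, ...]. A call has 1 to 10 rows; each row is the pose to reach, as a shift and turn from the pose commanded when the call began, along the tool's axes at that moment; what a row does not reach only later rows make up. A row lasts 1/10 s, in which the tool goes at most 50 mm and 8.59 degrees, less where a joint would pass 70% of its speed; a pose out of reach is approached as far as the arm can. A call with a gripper value outside its range is refused whole. The fingers move at their own pace and stop on an object; "squeeze" is the grip in N (left out, the last holds). Time passes only in rows, so rows that repeat a pose let the fingers close. It gives the time, the measured TCP pose, the force and the opening at its end, in the units of the state.
- r.sense(): the state, without advancing time (a new reading comes with each control period).
- r.grab_frame(name): name is "scene" or "top" or "wrist"; returns a dict with "img" (400x640x3 uint8, blue, green, red), "K" (3x3 intrinsics, pixels), "k1" (the pictures are not rectified: a ray, as slopes to the right and down, at radius r is drawn at 1 + k1 r^2 times it, then the intrinsics apply), "world_to_cam" (4x4, takes a point from world to camera coordinates). Camera axes: x right, y down, z forward; pixel columns grow to the right and rows downward; lengths in mm; the calibration is good to about 2 mm. A picture is of the moment at which its call begins. There is no depth.
- r.sign_off(): hands the job in, once; it reports no verdict.
Trained networks look in a picture, given as the dict that the camera call returned (one of the last four; its "shot" number tells which), for a name from the list of things; names that differ only in an ending like _2 or _b are one class to them, and where a whole thing is asked for, a point or a joint stands for the part that bears it (a point fixed in the world has none). Each returns a list of dicts, best first, with "conf" (0 to 1); they miss things now and then, are a little off and sometimes report something else, mostly with a low value. They report only what shows in the picture. A call takes as long as a camera call. They do not tell look-alikes from the thing itself.
- r.outline_of(picture, thing): "region" (400x640 bool, what is visible of it).
- r.mark_of(picture, thing): "position" ([x, y, z] in mm, in world coordinates, good to about 4 mm: a listed point, or the origin of a listed thing).
The state is a dict: "clock": time; "qpos": joint angles; "qvel": joint speeds; "joint_efforts": joint torques, N m; "eef_pos": TCP position; "tcp_rot": TCP orientation; "contact_force": force on the tool from outside, world axes, zero at the start; "wrist_torque": the same for the moment, N m; "opening": opening from 0.0 (shut) to 1.0 (fully open).
Only numpy, scipy, OpenCV 4.12 (cv2) and the standard library are available. Lean on these libraries where they do the work, as an engineer would, in place of code of your own. Each camera call takes 0.05 s, during which the arm holds its last target.

## Working session

There is one attempt and no reset: what is moved stays moved. The work goes in short steps, Python scripts to look and compute and a tool call to move; the robot and the scene stay as the last step left them, time stands still between calls to the robot, and variables do not carry over. Pictures are saved under pics/ and viewed, and the job is handed in when it is done.

Besides the shell and the picture viewer there is one more tool, called after "Request:" as name(argument=value, ...) on one line, values as JSON. move_arm: Moves the arm, as the interface text tells. Its arguments: {"type":"object","properties":{"targets":{"type":"array","items":{"type":"number"}},"squeeze":{"type":"number"}},"required":["targets"]}

```bash
mkdir -p pics; ls; cat > h.py <<'E'
import numpy as np, cv2
from rig import r
def und(p,f):
    K=f["K"];x=(p[0]-K[0,2])/K[0,0];y=(p[1]-K[1,2])/K[1,1];a,b=x,y
    for _ in range(30):
        s=1+f["k1"]*(a*a+b*b);a,b=x/s,y/s
    return a,b
def ray(p,f):
    a,b=und(p,f);W=np.array(f["world_to_cam"]);R=W[:3,:3];t=W[:3,3]
    return -R.T@t, R.T@np.array([a,b,1.])
def at_z(p,f,z):
    o,d=ray(p,f);return o+d*(z-o[2])/d[2]
def proj(P,f):
    W=np.array(f["world_to_cam"]);K=f["K"];c=W[:3,:3]@np.array(P,float)+W[:3,3]
    a,b=c[0]/c[2],c[1]/c[2];s=1+f["k1"]*(a*a+b*b)
    return K[0,0]*a*s+K[0,2],K[1,1]*b*s+K[1,2]
E
python3 - <<'E'
from h import *
print(r.grip_point_offset); print(r.sense())
for n in ["scene","top","wrist"]:
    f=r.grab_frame(n);cv2.imwrite(f"pics/{n}0.png",f["img"])
    print(n,f["K"].tolist() if hasattr(f["K"],'tolist') else f["K"],f["k1"])
    for t in ["rotor_a_mid","edge","stand","tray"]:
        for d in r.mark_of(f,t): print(n,t,round(d["conf"],2),np.round(d["position"],1), np.round(proj(d["position"],f)))
E
```

```text
pics
18.700000000000003
{'clock': 0.0, 'qpos': array([-1.31737583e+00,  3.53642327e-01,  1.63414972e+00, -3.21632951e-05,
        1.15516869e+00, -2.38306991e-03]), 'qvel': array([-0.00077564,  0.00123092,  0.00052486, -0.00248711,  0.00266762,
        0.00108522]), 'joint_efforts': array([ 2.81466731e-03, -6.05245185e+01, -3.42061794e+01,  2.62409667e-04,
        9.48574743e-03,  2.33510065e-05]), 'eef_pos': array([ 158.00629929, -604.15166958,  191.35867191]), 'tcp_rot': array([-3.14022451e+00,  2.61469061e-05,  2.55816596e-01]), 'contact_force': array([ 0.10427136,  0.1745948 , -1.08311407]), 'wrist_torque': array([ 0.00730498, -0.03778112,  0.03090433]), 'opening': 1.0009299642660707}
scene [[433.59560010137864, 0.0, 326.0058628660948], [0.0, 433.59560010137864, 196.93370748113927], [0.0, 0.0, 1.0]] -0.10874045747016148
scene rotor_a_mid 0.87 [518.9 378.5  42. ] [418. 294.]
scene rotor_a_mid 0.46 [334.7 190.6   2.1] [414. 216.]
scene edge 0.84 [554.7 -25.7  72. ] [308. 194.]
scene edge 0.84 [373.5  -8.5  75.1] [360. 166.]
scene edge 0.62 [ 342.1 -183.    -1.2] [331. 146.]
scene stand 0.66 [558.4 -25.5   1.1] [308. 209.]
scene stand 0.56 [371.3  -9.1   1.2] [359. 182.]
scene tray 0.96 [ 520.7 -249.9    0.6] [276. 160.]
scene tray 0.63 [6.914e+02 3.713e+02 1.000e-01] [364. 340.]
top [[487.7294385438628, 0.0, 321.63309832720165], [0.0, 487.7294385438628, 199.9033565885216], [0.0, 0.0, 1.0]] 0.030305706553852892
top rotor_a_mid 0.76 [518.5 377.1  44.7] [193. 212.]
top rotor_a_mid 0.55 [ 524.  -253.2    1.6] [438. 216.]
top edge 0.88 [554.2 -27.1  76.9] [353. 199.]
top edge 0.78 [371.8 -11.1  70.3] [346. 273.]
top stand 0.8 [556.6 -28.7   0.7] [352. 202.]
top stand 0.62 [373.9 -10.4  -4. ] [344. 272.]
top tray 0.71 [ 5.213e+02 -2.564e+02 -1.000e-01] [439. 217.]
wrist [[308.17423430750847, 0.0, 318.8203751205476], [0.0, 308.17423430750847, 206.36775910912402], [0.0, 0.0, 1.0]] -0.0519671980044657
```

View pics/scene0.png

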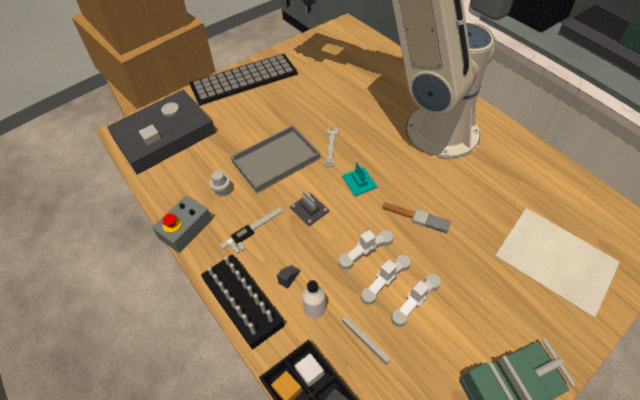

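View pics/top0.png

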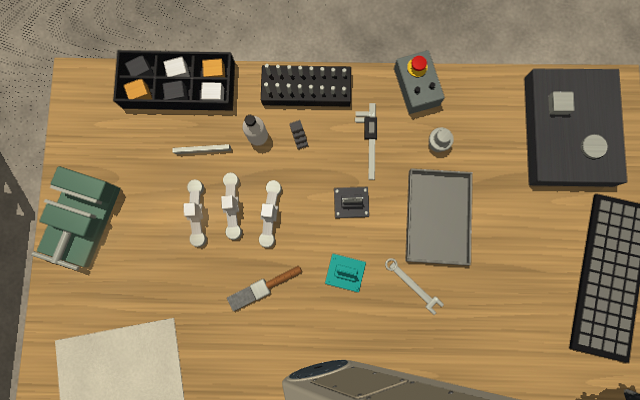

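View pics/wrist0.png

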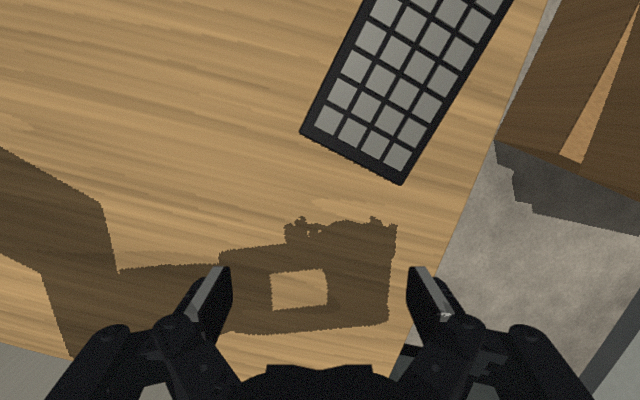

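Rotors stand at about (194,212), (232,205), (269,212) in top view. The dark stand is at (352,202) in top and (309,208) in scene. The turquoise look-alike is at (345,272) in top and (359,182) in scene, so I'll leave it alone. The empty grey tray is at (439,217) in top. I'll enlarge and measure.

```bash
python3 - <<'E'
from h import *
f=r.grab_frame("top");g=r.grab_frame("scene")
im=f["img"]
c=cv2.resize(im[165:275,170:490],None,fx=2.5,fy=2.5,interpolation=cv2.INTER_CUBIC);cv2.imwrite("pics/topcrop.png",c)
c=cv2.resize(g["img"][120:330,220:460],None,fx=2.8,fy=2.8,interpolation=cv2.INTER_CUBIC);cv2.imwrite("pics/scenecrop.png",c)
for fr,nm in((f,"top"),(g,"scene")):
  for n in ["rotor_a_mid","rotor_b_mid","tray","stand"]:
    for d in r.outline_of(fr,n):
        m=d["region"].astype(np.uint8); ys,xs=np.nonzero(m)
        if len(xs)<20: continue
        rc=cv2.minAreaRect(np.c_[xs,ys].astype(np.float32)); 
        z={'r':20,'t':30,'s':5}[n[0]]
        w=np.array([at_z(p,fr,z)[:2] for p in cv2.boxPoints(rc)])
        print(nm,n,round(d["conf"],2),len(xs),np.round([xs.mean(),ys.mean()],1),"rect corners",np.round(w).tolist(), "ctr",np.round(w.mean(0),1))
W=np.array(f["world_to_cam"]);print("cam",-W[:3,:3].T@W[:3,3])
W=np.array(g["world_to_cam"]);print("cam",-W[:3,:3].T@W[:3,3])
E
```

```text
top rotor_b_mid 0.9 816 [230.9 204.3] rect corners [[624.0, 322.0], [627.0, 273.0], [458.0, 259.0], [456.0, 307.0]] ctr [541.5 290.4]
top tray 0.86 6127 [438.8 216.6] rect corners [[402.0, -159.0], [647.0, -173.0], [641.0, -345.0], [397.0, -326.0]] ctr [ 521.8 -250.9]
top stand 0.92 965 [351.3 201.7] rect corners [[596.0, 19.0], [597.0, -71.0], [520.0, -71.0], [518.0, 18.0]] ctr [557.9 -26. ]
top stand 0.58 1085 [344.9 272.5] rect corners [[345.0, 42.0], [423.0, 21.0], [400.0, -68.0], [322.0, -46.0]] ctr [372.6 -12.5]
scene rotor_a_mid 0.73 847 [415.2 298.6] rect corners [[615.0, 368.0], [435.0, 345.0], [434.0, 392.0], [611.0, 411.0]] ctr [523.5 378.8]
scene rotor_b_mid 0.7 877 [384.8 277.4] rect corners [[633.0, 268.0], [455.0, 246.0], [456.0, 301.0], [630.0, 319.0]] ctr [543.3 283.4]
scene tray 0.58 3247 [275. 158.] rect corners [[641.0, -334.0], [352.0, -323.0], [412.0, -136.0], [676.0, -158.0]] ctr [ 520.3 -237.8]
scene stand 0.94 729 [309.2 207.9] rect corners [[599.0, -68.0], [516.0, -93.0], [511.0, 16.0], [592.0, 37.0]] ctr [554.6 -26.9]
scene stand 0.72 637 [358.7 180.4] rect corners [[406.0, -65.0], [317.0, -69.0], [343.0, 40.0], [427.0, 41.0]] ctr [373.1 -13.1]
scene stand 0.43 390 [219.6 183.6] rect corners [[735.0, -332.0], [675.0, -328.0], [695.0, -226.0], [752.0, -231.0]] ctr [ 714.2 -279.6]
scene stand 0.34 689 [248.2 231.1] rect corners [[829.0, -86.0], [614.0, -122.0], [616.0, -54.0], [826.0, -23.0]] ctr [721.2 -71. ]
cam [ 363.17590828   35.02399321 1275.58498642]
cam [ 970.52420982  596.22210612 1049.52450528]
```

View pics/topcrop.png

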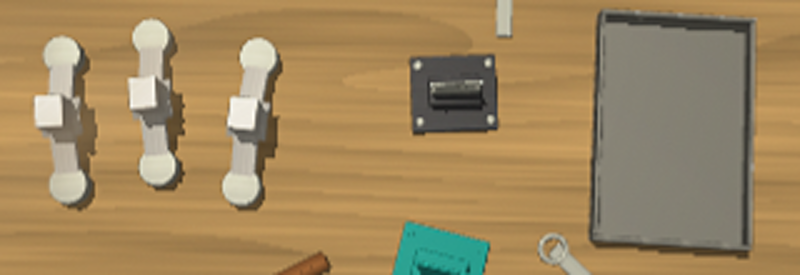

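View pics/scenecrop.png

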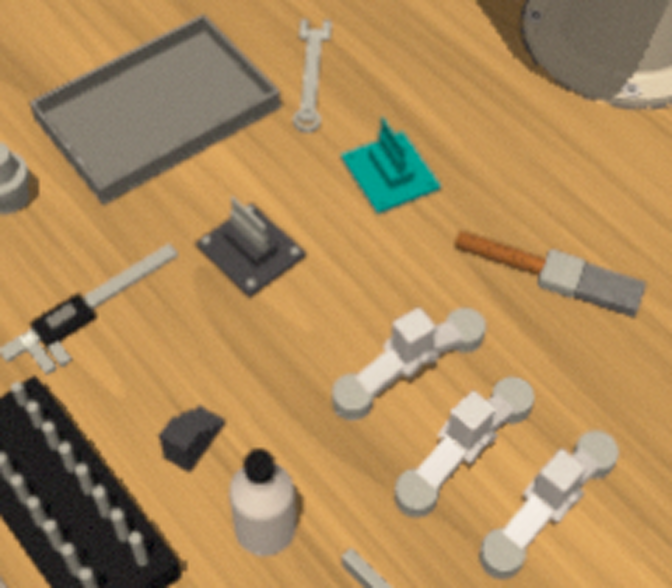

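```bash
python3 - <<'E'
from h import *
f=r.grab_frame("top");g=r.grab_frame("scene")
T=lambda x,y:((x+.5)/2.5+170-.5,(y+.5)/2.5+165-.5)
S=lambda x,y:((x+.5)/2.8+220-.5,(y+.5)/2.8+120-.5)
for n,a,b,c in(("R1",(62,53),(70,187),(53,112)),("R2",(151,36),(158,168),(145,95)),("R3",(258,55),(242,187),(244,115))):
    A,B=[at_z(T(*p),f,24)[:2] for p in(a,b)];C=at_z(T(*c),f,84)[:2]
    print("top",n,np.round((A+B)/2,1),"len",np.hypot(*(A-B)).round(1),"yaw",np.degrees(np.arctan2(*(A-B)[::-1])).round(1),"block",C.round(1))
for n,a,b,c in(("R1",(501,550),(598,450),(562,474)),("R2",(415,489),(515,395),(472,415)),("R3",(352,395),(464,327),(414,333))):
    A,B=[at_z(S(*p),g,24)[:2] for p in(a,b)];C=at_z(S(*c),g,84)[:2]
    print("scene",n,np.round((A+B)/2,1),"len",np.hypot(*(A-B)).round(1),"yaw",np.degrees(np.arctan2(*(A-B)[::-1])).round(1),"block",C.round(1))
P=[at_z(T(*p),f,10)[:2] for p in((410,58),(495,54),(497,129),(413,134))]
print("plate",np.round(P,1).tolist(),np.mean(P,0),"yaw of y edges",[np.degrees(np.arctan2(-(p-q)[0],(p-q)[1])).round(1) for p,q in((P[0],P[1]),(P[3],P[2]))])
P=[at_z(T(*p),f,30)[:2] for p in((601,12),(754,19),(748,250),(592,244))]
print("tray",np.round(P,1).tolist(),np.mean(P,0),[np.degrees(np.arctan2(*(p-q)[::-1])).round(1) for p,q in((P[0],P[3]),(P[1],P[2]))],[np.degrees(np.arctan2(-(p-q)[0],(p-q)[1])).round(1) for p,q in((P[0],P[1]),(P[3],P[2]))])
c=cv2.resize(f["img"][180:225,325:380],None,fx=10,fy=10,interpolation=cv2.INTER_CUBIC);cv2.imwrite("pics/stand.png",c)
for t in ["rotor_a_mid","rotor_b_mid","rotor_c_mid","edge","tray"]:
  for fr in(f,g):
    for d in r.mark_of(fr,t): print(t,round(d["conf"],2),np.round(d["position"],1))
E
```

```text
top R1 [519.4 375.4] len 140.5 yaw 6.7 block [519.  372.3]
top R2 [539.7 284.7] len 138.9 yaw 5.7 block [537.5 282.4]
top R3 [521.5 184.8] len 138.4 yaw -4.9 block [519.2 183.8]
scene R1 [522.2 380.1] len 138.1 yaw 5.2 block [524.5 382.6]
scene R2 [541.6 288.8] len 138.8 yaw 4.7 block [545.3 291.4]
scene R3 [525.3 190.4] len 135.4 yaw -5.1 block [528.3 195.2]
plate [[592.4, 20.1], [598.2, -69.4], [518.6, -71.8], [511.9, 15.8]] [555.27766277 -26.34304597] yaw of y edges [np.float64(3.7), np.float64(4.4)]
tray [[640.7, -177.7], [635.7, -335.5], [398.0, -322.6], [400.9, -166.3]] [ 518.79086342 -250.53610944] [np.float64(-2.7), np.float64(-3.1)] [np.float64(-1.8), np.float64(-1.1)]
rotor_a_mid 0.8 [519.9 378.3  40.9]
rotor_a_mid 0.91 [521.8 381.1  43.4]
rotor_b_mid 0.58 [536.  285.1  43.8]
rotor_b_mid 0.64 [540.3 289.7  38.9]
rotor_c_mid 0.92 [522.5 186.5  41. ]
rotor_c_mid 0.92 [522.7 185.4  46.6]
edge 0.95 [553.1 -24.6  78.2]
edge 0.76 [372.6 -14.3  69.2]
edge 0.38 [558.4 -25.5   2.1]
edge 0.21 [ 523.9 -254.6   -1.4]
edge 0.96 [371.3 -11.5  70.6]
edge 0.92 [553.1 -25.8  74.9]
tray 0.92 [ 520.3 -253.    -1.3]
tray 0.67 [ 519.1 -252.6    1.6]
```

View pics/stand.png

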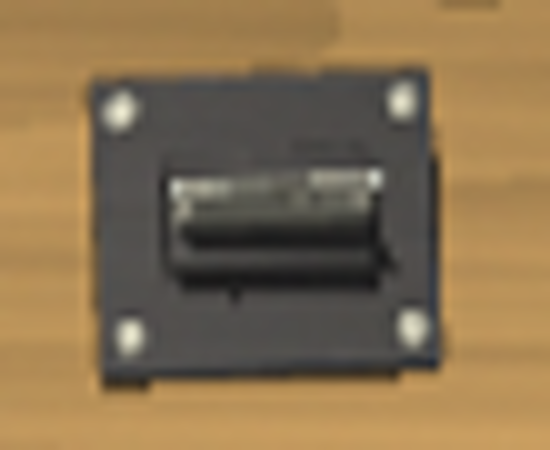

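```bash
cat >> h.py <<'E'
def rel(cur,tgt):
    # cur,tgt: (x,y,z mm,yaw deg) -> tx,ty,tz cm, turn deg ; tool pointing down
    s,c=np.sin(np.radians(cur[3])),np.cos(np.radians(cur[3]));dx,dy,dz=[t-u for t,u in zip(tgt[:3],cur[:3])]
    return np.round([(c*dx+s*dy)/10,(s*dx-c*dy)/10,-dz/10,-(tgt[3]-cur[3])],2).tolist()
def fwd(cur,row):
    s,c=np.sin(np.radians(cur[3])),np.cos(np.radians(cur[3]));a,b,z,t=row
    return np.round([cur[0]+10*(c*a+s*b),cur[1]+10*(s*a-c*b),cur[2]-10*z,cur[3]-t],2).tolist()
E
python3 - <<'E'
from h import *
f=r.grab_frame("top")
T=lambda x,y:((x+.5)/10+325-.5,(y+.5)/10+180-.5)
P=[at_z(T(*p),f,11)[:2] for p in((120,110),(402,101),(412,328),(130,336))]
print(np.round(P,1).tolist(),np.mean(P,0),[np.degrees(np.arctan2(-(p-q)[0],(p-q)[1])).round(1) for p,q in((P[0],P[1]),(P[3],P[2]))],[np.degrees(np.arctan2(*(p-q)[::-1])).round(1) for p,q in((P[0],P[3]),(P[1],P[2]))])
P=[at_z(T(*p),f,72)[:2] for p in((172,187),(380,178))];print(P,np.mean(P,0),np.degrees(np.arctan2(-(P[0]-P[1])[0],(P[0]-P[1])[1])))
c0=(158.135,-604.666,192.081,14.66)
print(rel(c0,(522,186.5,160,-5)))
E
```

```text
[[585.3, 12.5], [588.9, -61.6], [528.8, -64.5], [525.4, 9.0]] [557.09332518 -26.14810164] [np.float64(2.8), np.float64(2.6)] [np.float64(3.3), np.float64(2.8)]
[array([5.55263927e+02, 3.14738949e-01]), array([558.40596971, -51.56004201])] [556.83494841 -25.62265153] 3.4661565042527673
[55.22, -67.33, 3.21, 19.66]
```

Request:
move_arm(targets=[1,55.2,-67.3,2.2,19.7,1,55.2,-67.3,2.2,19.7,1,55.2,-67.3,2.2,19.7,1,55.2,-67.3,2.2,19.7,1,55.2,-67.3,2.2,19.7,1,55.2,-67.3,2.2,19.7,1,55.2,-67.3,2.2,19.7,1,55.2,-67.3,2.2,19.7,1,55.2,-67.3,2.2,19.7,1,55.2,-67.3,2.2,19.7], squeeze=50)

```text
clock: 2.9
eef_pos: [367.6, -148.8, 179.8]
tcp_rot: [3.141, -0.001, -0.088]
contact_force: [0.4, -0.4, -0.4]
opening: 1.0
```

```bash
python3 - <<'E'
from h import *
print(rel((367.6,-148.8,179.8,-5.04),(522,186.5,150,-5)))
E
```

```text
[12.43, -34.76, 2.98, -0.04]
```

Request:
move_arm(targets=[1,12.4,-34.8,3,0,1,12.4,-34.8,3,0,1,12.4,-34.8,3,0,1,12.4,-34.8,3,0,1,12.4,-34.8,3,0,1,12.4,-34.8,3,0,1,12.4,-34.8,3,0,1,12.4,-34.8,3,0,1,12.4,-34.8,3,0,1,12.4,-34.8,3,0])

```text
clock: 3.9
eef_pos: [520.4, 184.6, 149.1]
tcp_rot: [3.141, 0.001, -0.087]
contact_force: [-0.0, -0.5, 0.4]
opening: 1.002
```

```bash
python3 - <<'E'
from h import *
s=r.sense();print(s["eef_pos"],s["tcp_rot"],s["qpos"])
f=r.grab_frame("wrist");cv2.imwrite("pics/w1.png",f["img"])
for d in r.mark_of(f,"rotor_a_mid"): print(round(d["conf"],2),np.round(d["position"],1),np.round(proj(d["position"],f)))
for P in((522,186.5,84),(522,186.5,42)): print(proj(P,f))
for x in(-68,68):
  a=np.radians(-5);print(proj((522+x*np.cos(a),186.5+x*np.sin(a),24),f))
E
```

```text
[520.40266248 184.56215159 149.11740269] [ 3.14060802e+00  1.13850281e-03 -8.71716329e-02] [ 3.38392231e-01  2.88134517e-01  1.83119523e+00 -4.99740826e-04
  1.02370641e+00  1.99661991e+00]
0.6 [336.9 194.4  -0. ] [323. 319.]
0.56 [522.5 376.3  44.8] [127. 208.]
(np.float64(315.47218212984296), np.float64(205.03650754864515))
(np.float64(315.88198676632186), np.float64(191.2868169791327))
(np.float64(316.20589256805505), np.float64(246.13992841043648))
(np.float64(315.8341737013315), np.float64(118.20978448101957))
```

View pics/w1.png

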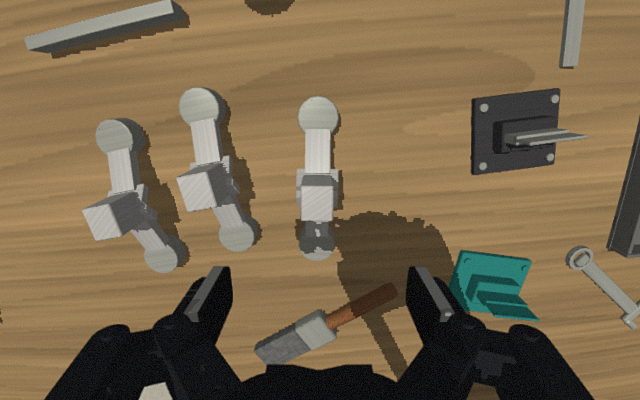

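```bash
python3 - <<'E'
from h import *
s=r.sense();p=list(s["eef_pos"])+[np.degrees(s["tcp_rot"][2])];print(np.round(p,1),s["clock"])
print(rel(p,(523.,185.5,49,-5)))
E
```

```text
[520.4 183.8 149.5  -5.1] 4.0
[0.24, -0.2, 10.05, -0.1]
```

Request:
move_arm(targets=[1,0.25,-0.2,3,0,1,0.25,-0.2,6,0,1,0.25,-0.2,8.5,0,1,0.25,-0.2,10,0,1,0.25,-0.2,10,0,0,0.25,-0.2,10,0])

```text
clock: 4.6
eef_pos: [523.8, 186.0, 50.1]
tcp_rot: [3.142, 0.0, -0.089]
contact_force: [0.4, -0.2, -0.5]
opening: 0.857
```

Request:
move_arm(targets=[-1,0,0,0,0,-1,0,0,0,0,-1,0,0,0,0,-1,0,0,0,0,-1,0,0,0,0,-1,0,0,0,0])

```text
clock: 5.2
eef_pos: [523.8, 187.0, 49.5]
tcp_rot: [-3.142, -0.0, -0.088]
contact_force: [-0.3, -0.3, 0.1]
opening: -0.0
```

```bash
python3 - <<'E'
from h import *
s=r.sense();print(s["opening"],s["contact_force"],s["eef_pos"])
f=r.grab_frame("wrist");cv2.imwrite("pics/w2.png",f["img"])
E
```

```text
-1.3157050573904075e-05 [-0.30430962 -0.30571653  0.06040453] [523.77454679 187.01603299  49.50759938]
```

View pics/w2.png

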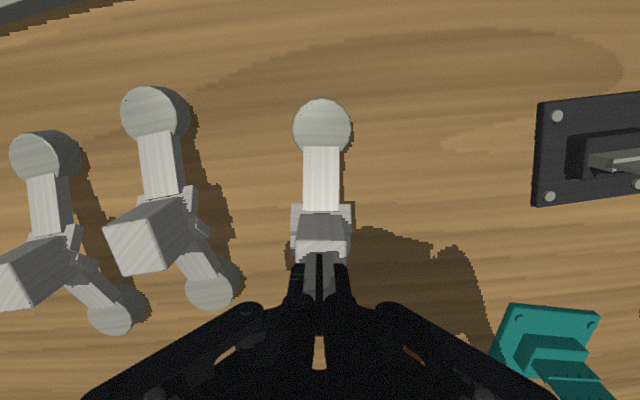

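```bash
python3 - <<'E'
from h import *
s=r.sense();p=s["eef_pos"];print(s["clock"],p)
f=r.grab_frame("wrist");g=r.grab_frame("scene");t=r.grab_frame("top")
print("tcp",proj(p,f),"gp",proj(p+[0,0,18.7],f))
W=np.array(f["world_to_cam"]);print("cam",-W[:3,:3].T@W[:3,3])
for P in((524,186,84),(524,186,42),(592,180,24)): print(proj(P,f))
d=r.mark_of(g,"rotor_a_mid");print([(round(q["conf"],2),np.round(q["position"])) for q in d])
u,v=map(int,proj(p,g));print(u,v)
a=cv2.resize(g["img"][v-70:v+50,u-70:u+70],(560,480),interpolation=cv2.INTER_CUBIC)
cv2.imwrite("pics/s2.png",a)
E
```

```text
5.25 [523.72850851 186.99820493  49.43031427]
tcp (np.float64(317.71698327786936), np.float64(239.21597646470818)) gp (np.float64(317.6053140930367), np.float64(252.59732025965357))
cam [607.73436376 178.84536105 231.40019218]
(np.float64(319.28296514412636), np.float64(265.57234255814654))
(np.float64(319.2041108045204), np.float64(234.04119372424015))
(np.float64(319.2228172671229), np.float64(127.26090374162528))
[(0.75, array([523., 381.,  45.])), (0.33, array([ 341., -182.,   -1.]))]
365 242
```

View pics/s2.png

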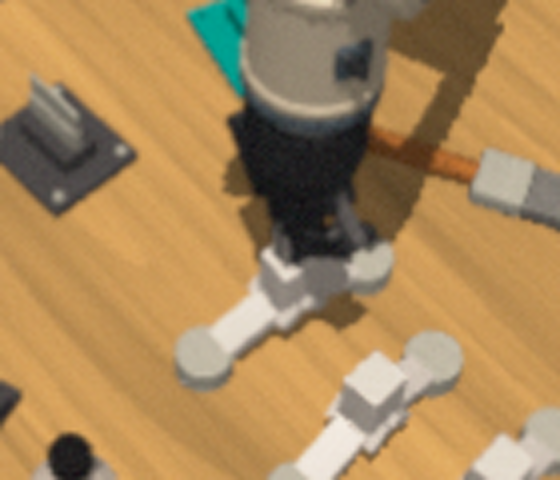

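```bash
python3 - <<'E'
from h import *
s=r.sense();p=s["eef_pos"]
f=r.grab_frame("wrist");g=r.grab_frame("scene")
def mk(fr,u0,v0,w,h,k,name):
    a=cv2.resize(fr["img"][v0:v0+h,u0:u0+w],None,fx=k,fy=k,interpolation=cv2.INTER_CUBIC)
    for P,c in((p,(0,0,255)),(p+[0,0,18.7],(0,255,0)),(p+[0,0,34.6],(255,0,0)),((p+[-27,2,0]),(0,255,255))):
        u,v=proj(P,fr);cv2.circle(a,(int((u-u0+.5)*k),int((v-v0+.5)*k)),3,c,-1)
    cv2.imwrite(name,a)
mk(g,325,195,90,70,8,"pics/s3.png");mk(f,230,170,180,140,4,"pics/w3.png")
E
```

```text
(no output)
```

View pics/s3.png

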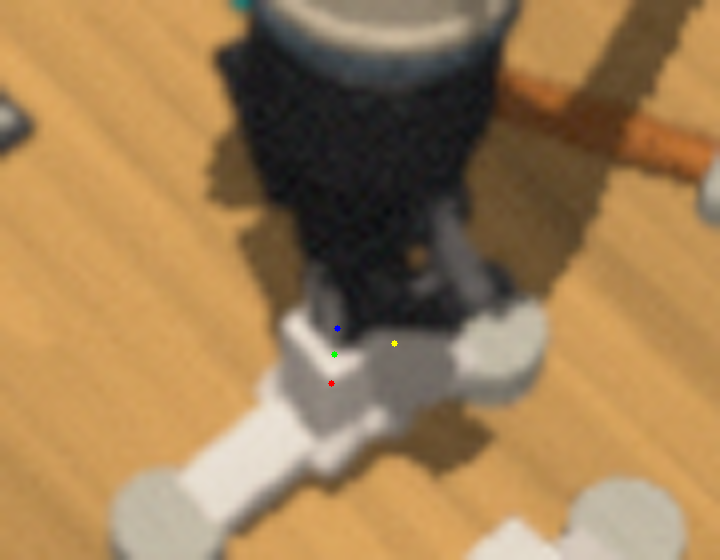

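View pics/w3.png

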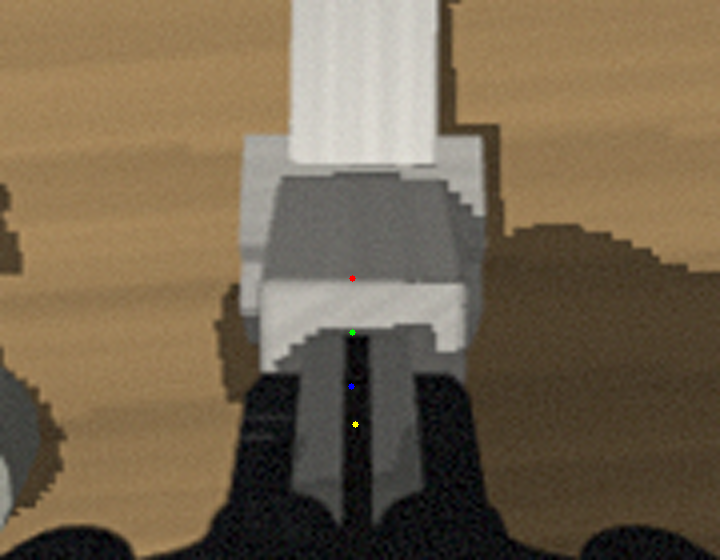

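```bash
python3 - <<'E'
import cv2
a=cv2.imread("pics/w1.png");cv2.imwrite("pics/w1c.png",cv2.resize(a[240:360,150:490],None,fx=2.35,fy=2.35,interpolation=cv2.INTER_CUBIC))
a=cv2.imread("pics/w2.png");cv2.imwrite("pics/w2c.png",cv2.resize(a[240:340,240:400],None,fx=5,fy=5,interpolation=cv2.INTER_CUBIC))
E
```

```text
(no output)
```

View pics/w1c.png

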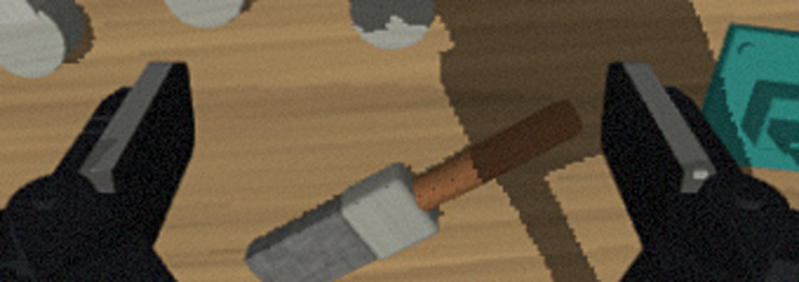

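View pics/w2c.png

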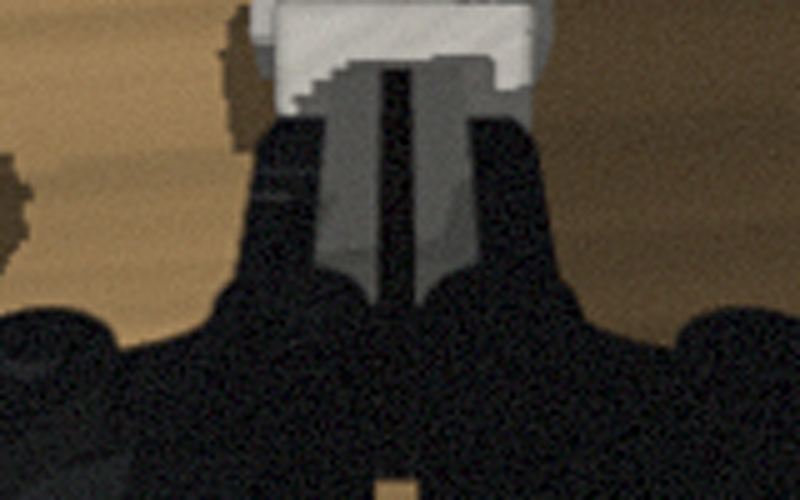

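```bash
python3 - <<'E'
from h import *
f=r.grab_frame("wrist");s=r.sense();p=s["eef_pos"];yaw=s["tcp_rot"][2]
W=np.array(f["world_to_cam"]);R=W[:3,:3]
from scipy.spatial.transform import Rotation as Ro
Rt=Ro.from_euler("xyz",s["tcp_rot"]).as_matrix()
cam=-R.T@W[:3,3]
print("cam in tool",Rt.T@(cam-p),"optical axis in tool",Rt.T@R[2])
for q,y in(((230,267),-42.5),((408.7,266.8),42.5),((230,267),42.5),((408.7,266.8),-42.5)):
    o,d=ray(q,f);o=Rt.T@(o-p);d=Rt.T@d
    k=(y-o[1])/d[1]
    print(q,y,(o+k*d).round(1))
E
```

```text
cam in tool [  84.3416424     0.75190917 -181.93727056] optical axis in tool [-3.22151979e-01 -1.44333705e-04  9.46687954e-01]
(230, 267) -42.5 [  8.4 -42.5 -50.4]
(408.7, 266.8) 42.5 [ 11.9  42.5 -56.3]
(230, 267) 42.5 [ 157.6   42.5 -308.9]
(408.7, 266.8) -42.5 [ 159.4  -42.5 -312.1]
```

The fingers shut above the block. Wrist and scene pictures both put the fingertips near z≈84, about 35 mm above the reported TCP height. I'll open, lower stepwise, and check.

Request:
move_arm(targets=[0.6,0,0,0,0,0.6,0,0,0,0,0.6,0,0,0,0,0.6,0,0,0,0,0.6,0,0,0,0,0.6,0,0,1,0,0.6,0,0,2,0,0.6,0,0,2,0])

```text
clock: 6.4
eef_pos: [522.4, 186.5, 27.5]
tcp_rot: [3.14, 0.003, -0.088]
contact_force: [0.2, -0.4, -0.2]
opening: 0.803
```

```bash
python3 - <<'E'
from h import *
s=r.sense();p=s["eef_pos"];print(p,s["opening"],s["contact_force"])
f=r.grab_frame("wrist");g=r.grab_frame("scene")
a=cv2.resize(f["img"][170:370,200:440],None,fx=2,fy=2);b=cv2.resize(g["img"][180:280,310:430],None,fx=4,fy=4,interpolation=cv2.INTER_CUBIC)[:, :]
cv2.imwrite("pics/w4.png",np.hstack([a[:400,:400],cv2.resize(b,(400,400*100//120))[:400] if 0 else cv2.resize(b,(400,400))]))
E
```

```text
[522.421442   186.46917921  27.54460258] 0.8030296876800919 [ 0.15561101 -0.41228352 -0.19773279]
```

View pics/w4.png

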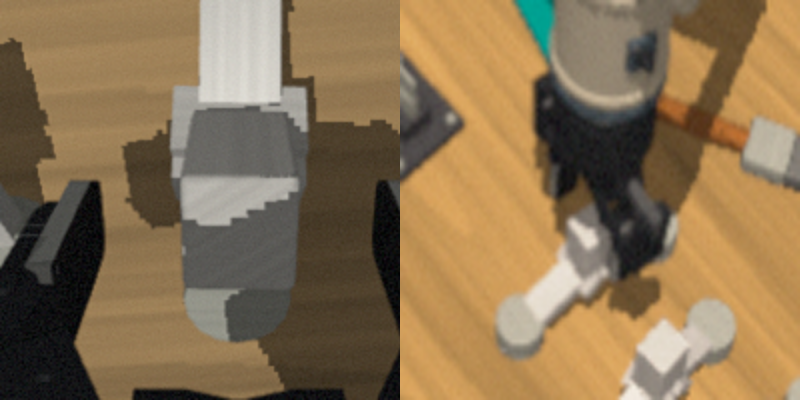

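Request:
move_arm(targets=[0.6,0,0,1.0,0,0.4,0,0,1.5,0,-1,0,0,1.5,0,-1,0,0,1.5,0,-1,0,0,1.5,0,-1,0,0,1.5,0,-1,0,0,1.5,0,-1,0,0,1.5,0])

```text
clock: 7.3
eef_pos: [523.8, 186.9, 14.5]
tcp_rot: [3.142, -0.0, -0.088]
contact_force: [0.2, -1.6, -2.6]
opening: 0.318
```

```bash
python3 - <<'E'
from h import *
s=r.sense();p=s["eef_pos"];print(p,s["opening"],s["contact_force"])
f=r.grab_frame("wrist");g=r.grab_frame("scene")
a=cv2.resize(f["img"][170:370,200:440],None,fx=2,fy=2);b=cv2.resize(g["img"][180:280,310:430],None,fx=4,fy=4,interpolation=cv2.INTER_CUBIC)[:, :]
cv2.imwrite("pics/w5.png",np.hstack([a[:400,:400],cv2.resize(b,(400,400*100//120))[:400] if 0 else cv2.resize(b,(400,400))]))
E
```

```text
[523.82021212 186.92302878  14.50292085] 0.3175318371638433 [ 0.23981944 -1.58624022 -2.61389228]
```

View pics/w5.png

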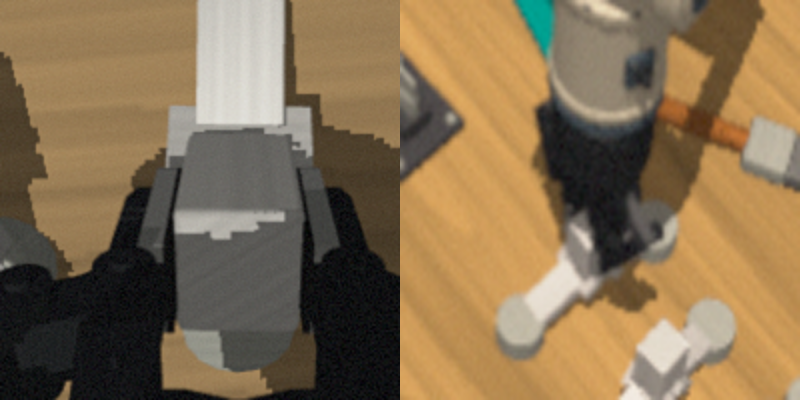

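```bash
python3 - <<'E'
from h import *
p=(523.8,186.9,14.5,-5.04)
print(rel(p,(p[0],p[1],100,-5)),rel(p,(556,-26,100,3)),rel(p,(556,-26,70,3)))
E
```

```text
[0.0, -0.0, -8.55, -0.04] [5.08, 20.92, -8.55, -8.04] [5.08, 20.92, -5.55, -8.04]
```

Request:
move_arm(targets=[-1,0,0,-3,0,-1,0,0,-7,0,-1,1,4,-8.6,-2,-1,2,8,-8.6,-4,-1,3,12,-8.6,-6,-1,4,16,-8.6,-8,-1,5.1,20.9,-8.6,-8,-1,5.1,20.9,-8.6,-8,-1,5.1,20.9,-8.6,-8])

```text
clock: 8.3
eef_pos: [555.9, -26.8, 100.2]
tcp_rot: [-3.141, 0.001, 0.049]
contact_force: [-0.6, -0.5, -4.6]
opening: 0.32
```

```bash
python3 - <<'E'
from h import *
s=r.sense();p=s["eef_pos"];print(p,s["tcp_rot"],s["opening"],s["contact_force"],s["wrist_torque"])
f=r.grab_frame("wrist");g=r.grab_frame("scene");t=r.grab_frame("top")
cv2.imwrite("pics/w6.png",f["img"])
b=cv2.resize(g["img"][130:250,240:400],None,fx=4,fy=4,interpolation=cv2.INTER_CUBIC)
cv2.imwrite("pics/s6.png",b);cv2.imwrite("pics/t6.png",cv2.resize(t["img"][150:270,290:450],None,fx=4,fy=4,interpolation=cv2.INTER_CUBIC))
E
```

```text
[555.90364137 -26.80904363 100.18503797] [-3.14129104e+00  6.75990153e-04  4.86928340e-02] 0.31965708839347606 [-0.56060813 -0.49867369 -4.64619316] [ 0.03120374  0.05935568 -0.00113088]
```

View pics/w6.png

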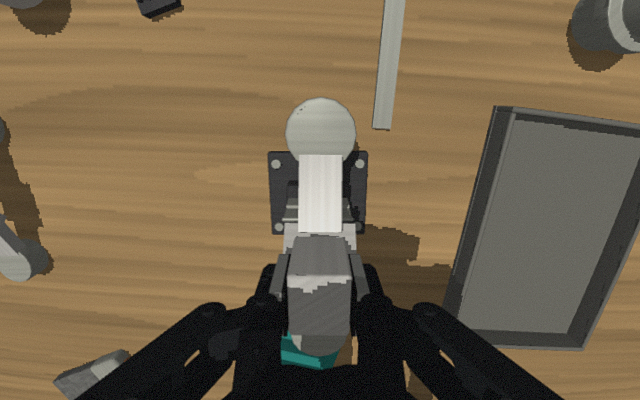

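View pics/s6.png

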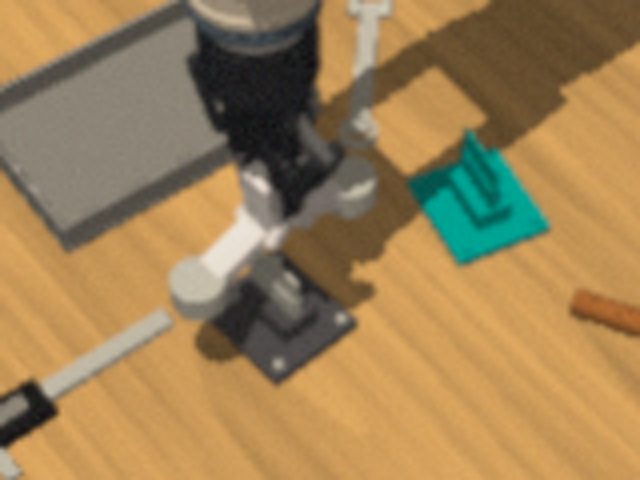

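View pics/t6.png

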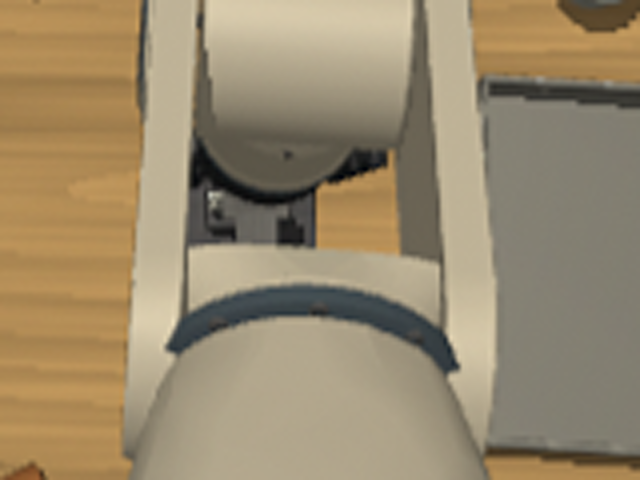

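Request:
move_arm(targets=[-1,0,0,2,0,-1,0,0,4,0,-1,0,0,5,0,-1,0,0,5.4,0,-1,0,0,5.4,0])

```text
clock: 8.95
eef_pos: [557.2, -24.8, 46.7]
tcp_rot: [-3.142, -0.001, 0.053]
contact_force: [2.6, 2.0, -2.3]
opening: 0.315
```

```bash
python3 - <<'E'
from h import *
s=r.sense();p=s["eef_pos"];print(p,s["opening"],s["contact_force"],s["wrist_torque"])
f=r.grab_frame("wrist");g=r.grab_frame("scene")
b=cv2.resize(g["img"][150:240,260:360],(400,360),interpolation=cv2.INTER_CUBIC)
cv2.imwrite("pics/s7.png",np.hstack([b,cv2.resize(f["img"][130:330,220:420],(360,360))]))
E
```

```text
[557.21299326 -24.75624905  46.69696835] 0.3146398549772167 [ 2.58940825  2.01471037 -2.28071781] [ 0.13585684 -0.3422459  -0.00299687]
```

View pics/s7.png

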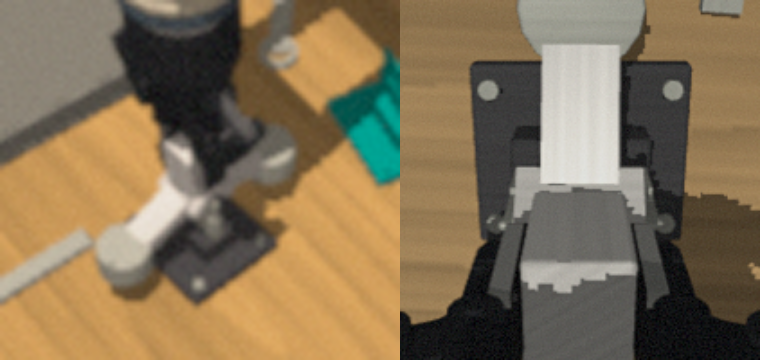

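Request:
move_arm(targets=[-1,0.2,0.05,0,0,-1,0.2,0.05,0.1,0,-1,0.2,0.05,0.1,0])

```text
clock: 9.35
eef_pos: [558.4, -26.1, 45.6]
tcp_rot: [-3.142, -0.0, 0.052]
contact_force: [1.3, 0.9, -1.9]
opening: 0.319
```

Request:
move_arm(targets=[0,0,0,0,0,0,0,0,0,0,0,0,0,0,0,0,0,0,0,0,0,0,0,0,0,0,0,0,0,0,0,0,0,0,0,0,0,0,0,0,0,0,0,0,0,0,0,0,0,0])

```text
clock: 10.35
eef_pos: [558.3, -26.1, 45.5]
tcp_rot: [-3.142, -0.0, 0.052]
contact_force: [-0.1, -0.4, 0.5]
opening: 0.5
```

```bash
cat > look.py <<'E'
import sys
from h import *
n=sys.argv[1]
s=r.sense();p=s["eef_pos"];print(s["clock"],p.round(1),s["opening"].round(3),s["contact_force"].round(1),s["wrist_torque"].round(2))
f=r.grab_frame("wrist");g=r.grab_frame("scene")
u,v=map(int,proj(p,g)); u=min(max(u,50),590); v=min(max(v,50),345)
b=cv2.resize(g["img"][v-50:v+50,u-50:u+50],(400,400),interpolation=cv2.INTER_CUBIC)
cv2.imwrite(f"pics/{n}.png",np.hstack([b,cv2.resize(f["img"][100:400,170:470],(400,400))]))
E
python3 look.py l1
```

```text
Traceback (most recent call last):
  File "look.py", line 4, in <module>
    s=r.sense();p=s["eef_pos"];print(s["clock"],p.round(1),s["opening"].round(3),s["contact_force"].round(1),s["wrist_torque"].round(2))
                                                           ^^^^^^^^^^^^^^^^^^
AttributeError: 'float' object has no attribute 'round'
```

```bash
sed -i 's/s\["opening"\].round(3)/round(s["opening"],3)/' look.py; python3 look.py l1
```

```text
10.35 [558.3 -26.1  45.5] 0.5 [-0.1 -0.4  0.5] [-0.01 -0.    0.02]
```

View pics/l1.png

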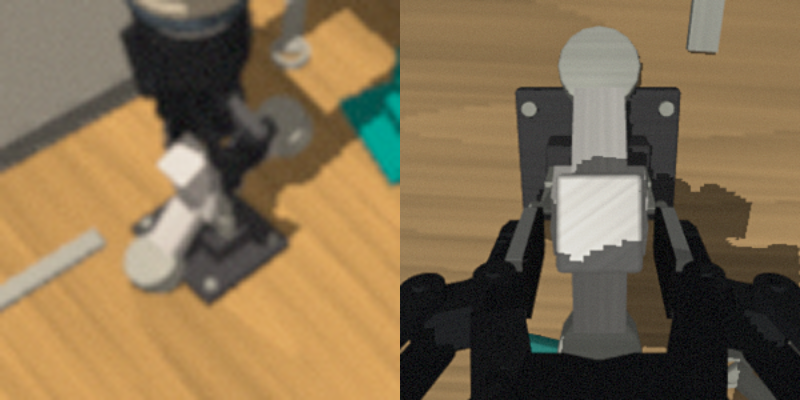

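The left picture shows the near weight up and the far one down (at (155,260) in the crop), so this rotor (c, nearest) is false. I'll regrip the tilted block about 8 mm farther out.

Request:
move_arm(targets=[0,0.8,0,-0.2,0,0,0.8,0,-0.2,0,-1,0.8,0,-0.2,0,-1,0.8,0,-0.2,0,-1,0.8,0,-0.2,0,-1,0.8,0,-0.2,0], squeeze=40)

```text
clock: 11.05
eef_pos: [566.6, -25.7, 47.5]
tcp_rot: [-3.142, -0.001, 0.052]
contact_force: [1.4, 0.4, -0.7]
opening: 0.318
```

```bash
python3 look.py l2
```

```text
11.05 [566.6 -25.7  47.5] 0.318 [ 1.4  0.4 -0.7] [ 0.07 -0.51  0.03]
```

View pics/l2.png

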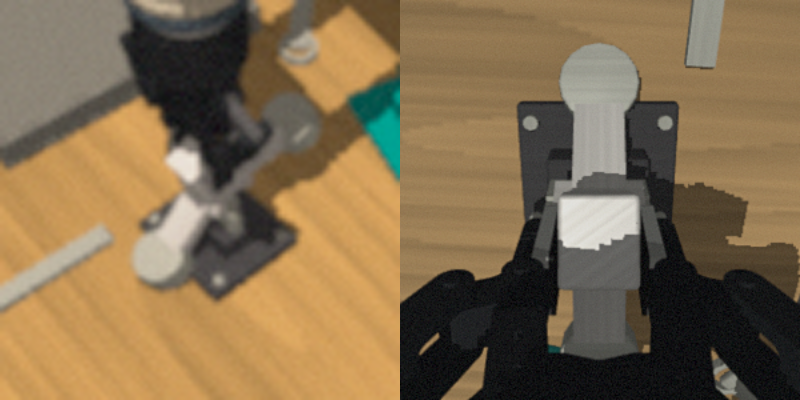

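```bash
python3 - <<'E'
from h import *
p=(566.6,-25.7,47.5,2.98)
print(rel(p,(545.6,-287,110,-2.3)),rel(p,(545.6,-287,65,-2.3)))
E
```

```text
[-3.46, 25.99, -6.25, 5.28] [-3.46, 25.99, -1.75, 5.28]
```

Request:
move_arm(targets=[-1,0,0,-2,0,-1,0,0,-5,0,-1,-0.5,4,-6.2,2,-1,-1,8,-6.2,4,-1,-1.6,12,-6.2,5.3,-1,-2.2,16,-6.2,5.3,-1,-2.8,20.5,-6.2,5.3,-1,-3.5,25,-6.2,5.3,-1,-3.5,26,-4,5.3,-1,-3.5,26,-2,5.3])

```text
clock: 12.15
eef_pos: [543.7, -289.4, 66.6]
tcp_rot: [3.141, 0.001, -0.044]
contact_force: [0.5, 0.4, -4.6]
opening: 0.32
```

```bash
python3 look.py l3
```

```text
12.15 [ 543.7 -289.4   66.6] 0.32 [ 0.5  0.4 -4.6] [ 0.04 -0.03 -0.01]
```

View pics/l3.png

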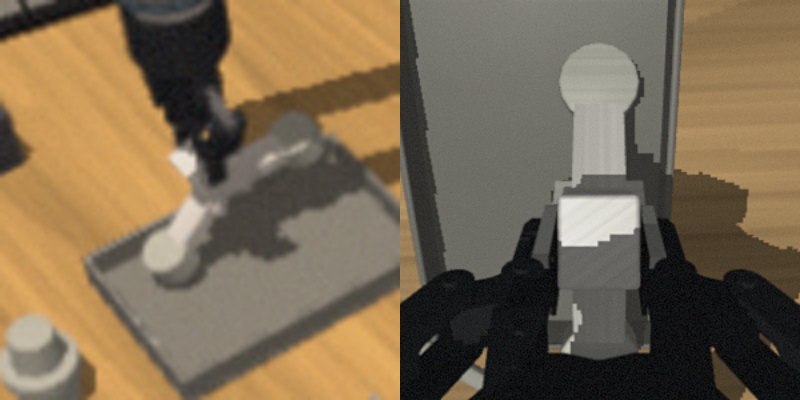

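Request:
move_arm(targets=[-1,0,0,0.8,0,-1,0,0,1.4,0,-1,0,0,1.4,0], squeeze=30)

```text
clock: 12.55
eef_pos: [544.7, -286.6, 53.2]
tcp_rot: [-3.141, 0.0, -0.04]
contact_force: [-0.0, 0.9, -3.3]
opening: 0.322
```

Request:
move_arm(targets=[-1,-0.2,0,0.4,0,-1,-0.6,0,0.7,0,-1,-0.9,0,1.0,0,-1,-1.2,0,1.3,0,-1,-1.5,0,1.6,0,-1,-1.8,0,1.8,0,-1,-2.1,0,2.1,0,-1,-2.3,0,2.3,0,-1,-2.3,0,2.3,0])

```text
clock: 13.45
eef_pos: [520.5, -286.0, 32.0]
tcp_rot: [3.142, 0.001, -0.04]
contact_force: [-10.3, 2.2, 13.1]
opening: 0.32
```

```bash
python3 look.py l4
```

```text
13.45 [ 520.5 -286.    32. ] 0.32 [-10.3   2.2  13.1] [0.34 1.19 0.08]
```

View pics/l4.png

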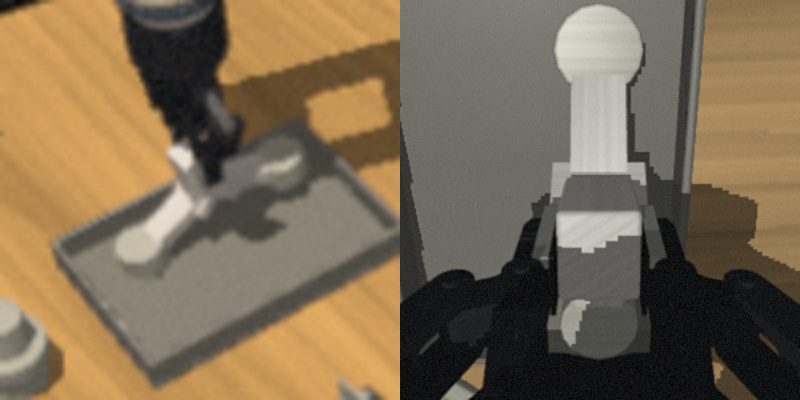

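Request:
move_arm(targets=[-1,-0.2,0,0.2,0,-1,-0.3,0,0.4,0,-1,-0.4,0,0.6,0,-1,-0.4,0,0.7,0,-1,-0.4,0,0.7,0], squeeze=20)

```text
clock: 14.05
eef_pos: [515.3, -285.7, 24.9]
tcp_rot: [-3.141, 0.004, -0.04]
contact_force: [-13.6, 1.4, 15.5]
opening: 0.319
```

```bash
python3 look.py l5
```

```text
14.05 [ 515.3 -285.7   24.9] 0.319 [-13.6   1.4  15.5] [0.28 1.59 0.1 ]
```

View pics/l5.png

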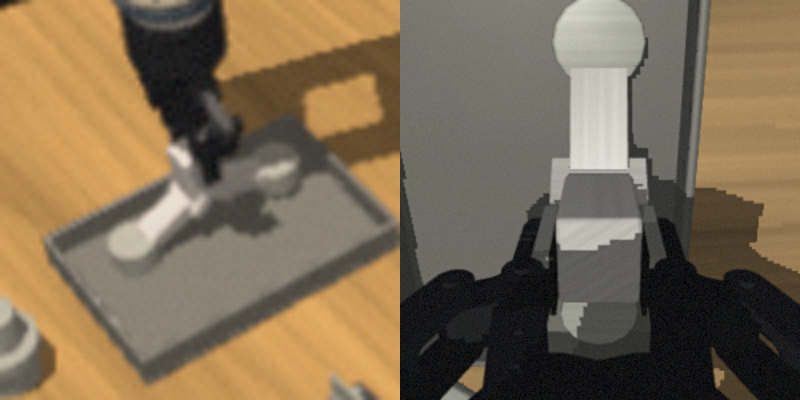

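Request:
move_arm(targets=[-1,-0.2,0,0.2,0,-1,-0.3,0,0.3,0,0,-0.3,0,0.3,0,0,-0.3,0,0.3,0,0,-0.3,0,0.3,0])

```text
clock: 14.65
eef_pos: [515.4, -286.1, 20.9]
tcp_rot: [3.141, -0.001, -0.041]
contact_force: [0.1, -0.6, -0.2]
opening: 0.501
```

```bash
python3 look.py l6
```

```text
14.65 [ 515.4 -286.1   20.9] 0.501 [ 0.1 -0.6 -0.2] [-0.03 -0.04  0.01]
```

View pics/l6.png

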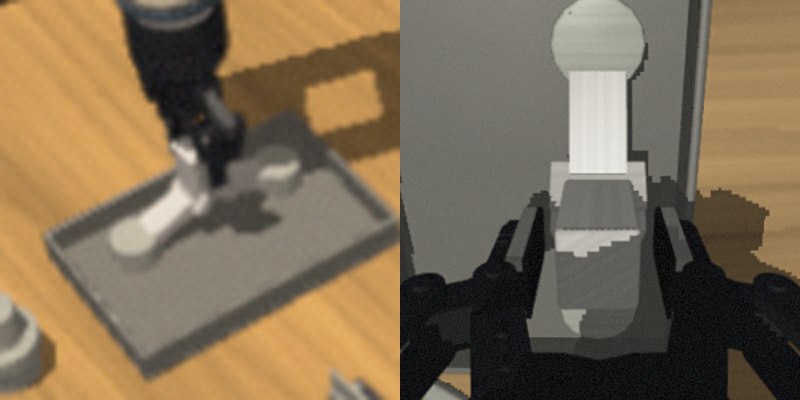

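```bash
python3 - <<'E'
from h import *
p=(515.4,-286.1,20.9,-2.35)
print(rel(p,(541,287,90,5.2)))
E
```

```text
[0.21, -57.37, -6.91, -7.55]
```

Request:
move_arm(targets=[0,0,0,-3,0,0,0,0,-6.9,0,0.6,0,-4.5,-6.9,0,0.6,0,-9,-6.9,0,0.6,0,-13.5,-6.9,-1,0.6,0,-18,-6.9,-2,0.6,0,-22.5,-6.9,-4,0.6,0.1,-27,-6.9,-6,0.6,0.1,-31.5,-6.9,-7.5,0.6,0.1,-36,-6.9,-7.5])

```text
clock: 15.75
eef_pos: [530.5, 75.7, 89.6]
tcp_rot: [-3.142, -0.001, 0.091]
contact_force: [0.7, 0.2, -0.3]
opening: 0.799
```

```bash
python3 - <<'E'
from h import *
p=(515.4,-286.1,20.9,-2.35)
c=fwd(p,(0.1,-36,-6.9,-7.5));print(c,rel(c,(541,287,65,5.2)))
E
```

```text
[531.16, 73.56, 89.9, 5.15] [2.9, -21.17, 2.49, -0.05]
```

Request:
move_arm(targets=[0.6,0.7,-5,0,0,0.6,1.4,-10,0,0,0.6,2.1,-15,0.5,0,0.6,2.9,-20,1,0,0.6,2.9,-21.2,1.5,0,0.6,2.9,-21.2,2,0,0.6,2.9,-21.2,2,0])

```text
clock: 16.45
eef_pos: [539.3, 286.4, 68.3]
tcp_rot: [3.14, 0.002, 0.091]
contact_force: [-0.8, -0.8, 0.4]
opening: 0.796
```

```bash
python3 look.py l7; python3 - <<'E'
from h import *
s=r.sense();print(s["tcp_rot"])
f=r.grab_frame("wrist")
for P in((541,287,84),): print([(u-170)*4/3+400 if i==0 else (u-100)*4/3 for i,u in enumerate(proj(P,f))])
a=np.radians(5.2)
for x in(-68,68):print([(u-170)*4/3+400 if i==0 else (u-100)*4/3 for i,u in enumerate(proj((541+x*np.cos(a),287+x*np.sin(a),24),f))])
E
```

```text
16.45 [539.3 286.4  68.3] 0.796 [-0.8 -0.8  0.4] [-0.04 -0.04 -0.04]
[3.14090784e+00 9.62739264e-04 8.89010910e-02]
[np.float64(593.9515553479946), np.float64(196.98325709737765)]
[np.float64(595.4491991780982), np.float64(250.21266600374233)]
[np.float64(594.3773222646947), np.float64(32.220331583421775)]
```

View pics/l7.png

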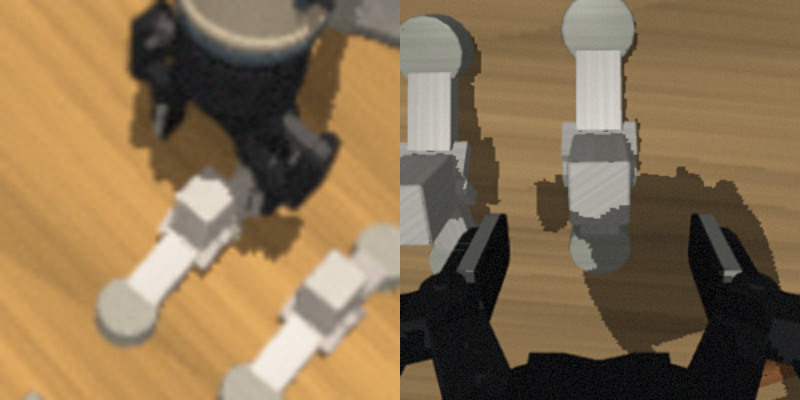

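```bash
python3 - <<'E'
from h import *
s=r.sense();p=list(s["eef_pos"])+[np.degrees(s["tcp_rot"][2])];print(np.round(p,1),s["clock"])
print(rel((541,287,70,5.2),(544.5,285,14.5,5.2)))
E
```

```text
[540.3 285.9  69.5   5.1] 16.6
[0.33, 0.23, 5.55, -0.0]
```

Request:
move_arm(targets=[0.6,0.3,0.2,2,0,0.6,0.3,0.2,4,0,0.6,0.3,0.2,5.2,0,0.3,0.3,0.2,5.6,0,-1,0.3,0.2,5.6,0,-1,0.3,0.2,5.6,0,-1,0.3,0.2,5.6,0,-1,0.3,0.2,5.6,0,-1,0.3,0.2,5.6,0,-1,0.3,0.2,5.6,0], squeeze=50)

```text
clock: 17.6
eef_pos: [544.1, 286.1, 14.2]
tcp_rot: [-3.141, -0.001, 0.09]
contact_force: [0.8, -0.0, 6.0]
opening: 0.318
```

```bash
python3 look.py l8;python3 - <<'E'
from h import *
s=r.sense();p=list(s["eef_pos"])+[np.degrees(s["tcp_rot"][2])];print(np.round(p,1),s["clock"])
print(rel(p,(556,-26,100,3)))
E
```

```text
17.6 [544.1 286.1  14.2] 0.318 [ 0.8 -0.   6. ] [-0.26 -0.08 -0.07]
[544.1 286.1  14.2   5.2] 17.7
[-1.62, 31.19, -8.58, 2.16]
```

View pics/l8.png

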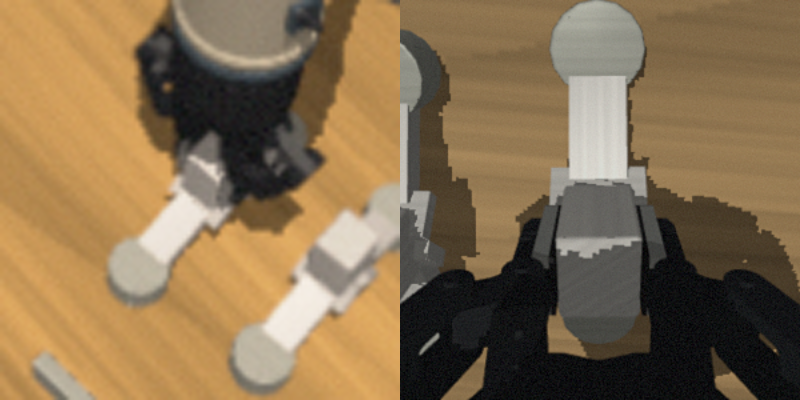

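Request:
move_arm(targets=[-1,0,0,-3,0,-1,0,0,-7,0,-1,-0.2,4.5,-8.6,0,-1,-0.4,9,-8.6,0,-1,-0.6,13.5,-8.6,0,-1,-0.7,18,-8.6,1,-1,-0.9,22.5,-8.6,2.2,-1,-1,27,-8.6,2.2,-1,-1.1,31.1,-8.6,2.2,-1,-1.1,31.1,-7.6,2.2])

```text
clock: 18.7
eef_pos: [560.9, -29.5, 89.8]
tcp_rot: [3.14, -0.001, 0.048]
contact_force: [0.3, 1.3, -5.6]
opening: 0.32
```

```bash
python3 look.py l9
```

```text
18.7 [560.9 -29.5  89.8] 0.32 [ 0.3  1.3 -5.6] [ 0.06  0.07 -0.07]
```

View pics/l9.png

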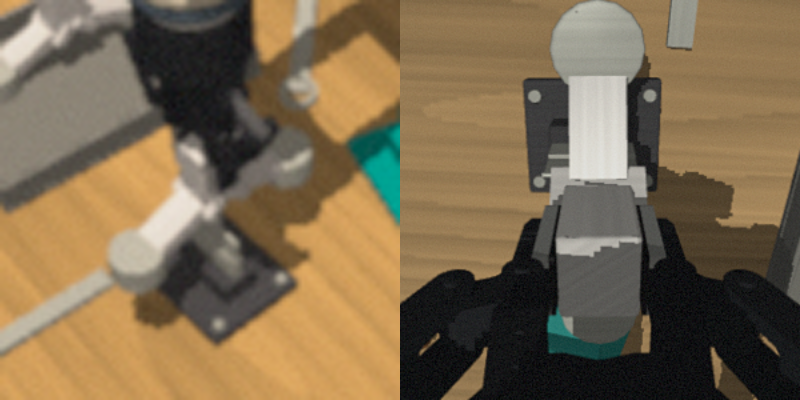

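Request:
move_arm(targets=[-1,0,0,2,0,-1,0,0,3.4,0,-1,0,0,4.2,0,-1,0,0,4.4,0,-1,0,0,4.4,0])

```text
clock: 19.3
eef_pos: [560.2, -24.5, 45.3]
tcp_rot: [-3.141, 0.001, 0.052]
contact_force: [0.8, -0.3, -5.1]
opening: 0.321
```

Request:
move_arm(targets=[-1,0,0,0.1,0,-1,0,0,0.1,0])

```text
clock: 19.5
eef_pos: [560.6, -24.8, 45.1]
tcp_rot: [-3.141, -0.0, 0.051]
contact_force: [-2.6, 2.1, -0.5]
opening: 0.317
```

Request:
move_arm(targets=[-1,-0.1,0,0,0,0,-0.1,0,0,0,0,-0.1,0,0,0,0,-0.1,0,0,0,0,-0.1,0,0,0,0,-0.1,0,0,0,0,-0.1,0,0,0,0,-0.1,0,0,0,0,-0.1,0,0,0,0,-0.1,0,0,0])

```text
clock: 20.5
eef_pos: [559.4, -25.1, 44.4]
tcp_rot: [3.142, 0.0, 0.052]
contact_force: [-0.1, -0.0, 1.1]
opening: 0.501
```

```bash
python3 look.py l10
```

```text
20.5 [559.4 -25.1  44.4] 0.501 [-0.1 -0.   1.1] [ 0.02  0.   -0.  ]
```

View pics/l10.png

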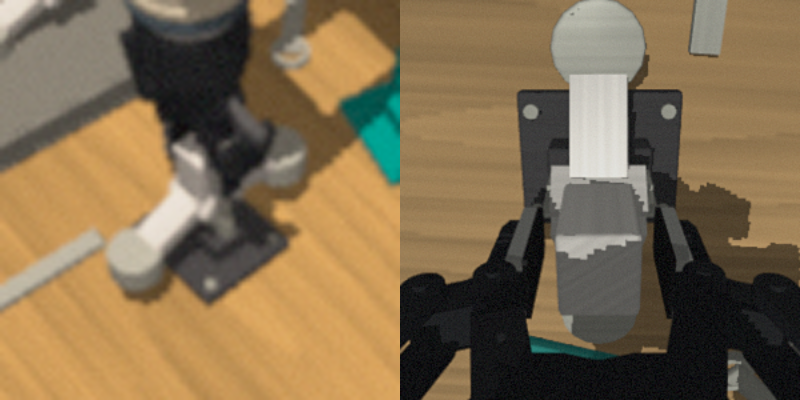

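The second rotor (b) hung level for about 0.8 s with the fingers open. I'll lift away and check it alone.

Request:
move_arm(targets=[0,0,0,-1,0,0,0,0,-3,0,0.2,0,0,-6,0,0.4,0,0,-9,0,0.4,0,0,-9,0,0.4,0,0,-9,0])

```text
clock: 21.2
eef_pos: [560.0, -25.1, 135.6]
tcp_rot: [3.141, -0.002, 0.052]
contact_force: [-0.6, 0.2, -0.4]
opening: 0.702
```

```bash
python3 look.py l11; python3 - <<'E'
from h import *
g=r.grab_frame("scene");cv2.imwrite("pics/s11.png",cv2.resize(g["img"][150:250,255:365],None,fx=6,fy=6,interpolation=cv2.INTER_CUBIC))
s=r.sense();print(s["eef_pos"],s["tcp_rot"])
E
```

```text
21.2 [560.  -25.1 135.6] 0.702 [-0.6  0.2 -0.4] [-0.08 -0.01  0.03]
[558.60796829 -24.99923157 133.56871365] [-3.14142261e+00  1.71144264e-03  5.15720897e-02]
```

View pics/l11.png

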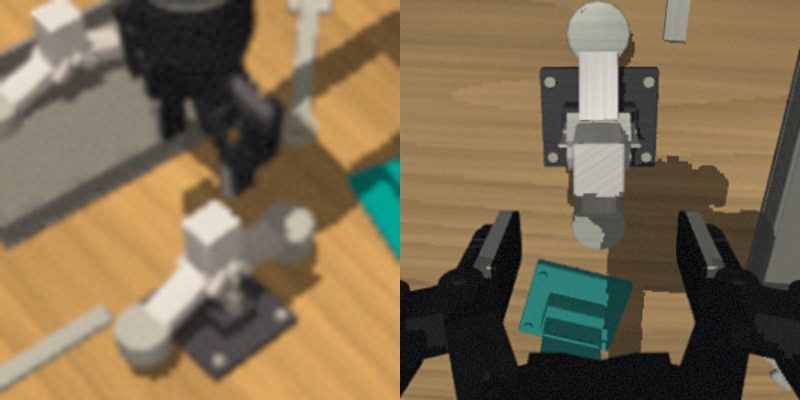

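View pics/s11.png

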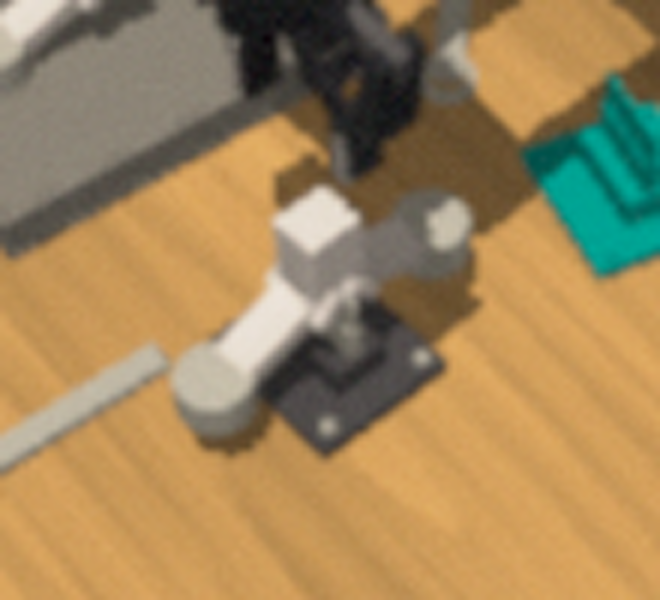

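```bash
python3 - <<'E'
from h import *
p=(559.5,-25,134,2.95)
print(rel(p,(524.5,377,134,6)),rel(p,(524.5,377,70,6)))
E
```

```text
[-1.43, -40.33, 0.0, -3.05] [-1.43, -40.33, 6.4, -3.05]
```

Request:
move_arm(targets=[0.6,-0.2,-4.5,0,0,0.6,-0.3,-9,0,0,0.6,-0.5,-13.5,0,-1,0.6,-0.7,-18,1,-2,0.6,-0.9,-22.5,2,-3,0.6,-1.1,-27,3,-3,0.6,-1.3,-31.5,4,-3,0.6,-1.4,-36,5,-3,0.6,-1.4,-40.3,6,-3,0.6,-1.4,-40.3,6.4,-3])

```text
clock: 22.35
eef_pos: [523.2, 381.1, 68.2]
tcp_rot: [-3.141, 0.001, 0.107]
contact_force: [-0.3, -0.4, -0.2]
opening: 0.796
```

Request:
move_arm(targets=[0.6,0,0,0,0])

```text
clock: 22.45
eef_pos: [523.1, 376.7, 68.3]
tcp_rot: [3.14, 0.003, 0.106]
contact_force: [-0.2, -0.5, -0.9]
opening: 0.799
```

```bash
python3 look.py l12; python3 - <<'E'
from h import *
f=r.grab_frame("wrist");s=r.sense();print(s["eef_pos"],s["tcp_rot"])
q=lambda P:[round((u-170)*4/3+400) if i==0 else round((u-100)*4/3) for i,u in enumerate(proj(P,f))]
print(q((524.5,377,84)))
a=np.radians(6)
for x in(-68,68):print(q((524.5+x*np.cos(a),377+x*np.sin(a),24)))
E
```

```text
22.45 [523.1 376.7  68.3] 0.799 [-0.2 -0.5 -0.9] [ 0.   -0.02  0.01]
[524.5628851  375.37454836  70.13196745] [3.14080114e+00 9.45981959e-04 1.03051181e-01]
[593, 198]
[595, 250]
[594, 33]
```

View pics/l12.png

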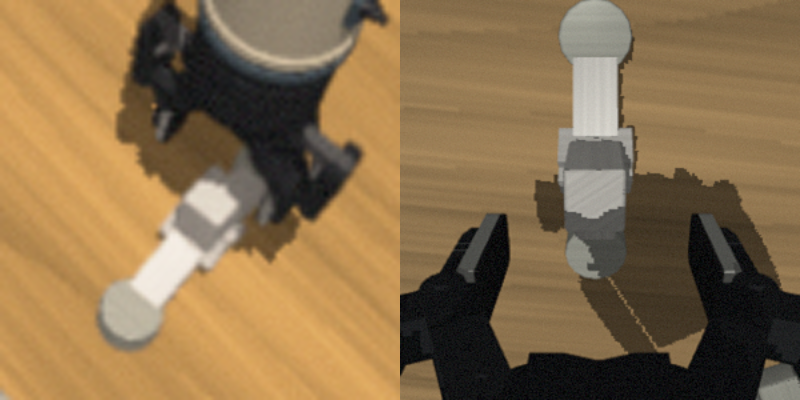

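Request:
move_arm(targets=[0.6,0,0,2,0,0.6,0,0,4,0,0.6,0,0,5.1,0,0.3,0,0,5.5,0,-1,0,0,5.5,0,-1,0,0,5.5,0,-1,0,0,5.5,0,-1,0,0,5.5,0,-1,0,0,5.5,0,-1,0,0,5.5,0])

```text
clock: 23.6
eef_pos: [525.4, 377.2, 16.4]
tcp_rot: [-3.141, -0.002, 0.104]
contact_force: [0.5, 0.3, 5.9]
opening: 0.314
```

```bash
python3 look.py l13;python3 - <<'E'
from h import *
s=r.sense();p=list(s["eef_pos"])+[np.degrees(s["tcp_rot"][2])];print(np.round(p,1),s["clock"])
print(rel(p,(520,-215,150,-2.3)))
t=r.grab_frame("top");cv2.imwrite("pics/t13.png",cv2.resize(t["img"][150:270,330:490],None,fx=4,fy=4,interpolation=cv2.INTER_CUBIC))
E
```

```text
23.6 [525.4 377.2  16.4] 0.314 [0.5 0.3 5.9] [-0.26 -0.1  -0.  ]
[525.4 377.2  16.3   6. ] 23.7
[-6.69, 58.84, -13.37, 8.26]
```

View pics/l13.png

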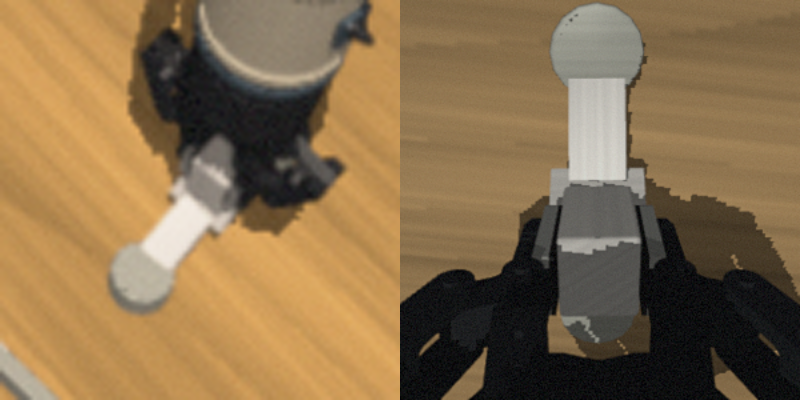

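View pics/t13.png

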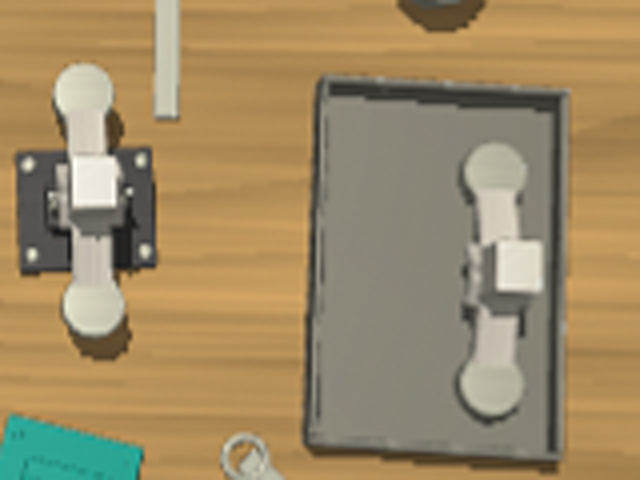

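Request:
move_arm(targets=[-1,0,0,-4,0,-1,0,0,-8.5,0,-1,0,0,-13,0,-1,-0.5,4.5,-14.4,0,-1,-1,9,-14.4,0,-1,-1.6,13.5,-14.4,1,-1,-2.1,18,-14.4,3,-1,-2.6,22.5,-14.4,5,-1,-3.1,27,-14.4,7,-1,-3.6,31.5,-14.4,8.3])

```text
clock: 24.75
eef_pos: [520.2, 57.9, 158.7]
tcp_rot: [3.141, 0.002, -0.042]
contact_force: [1.3, 0.1, -5.2]
opening: 0.317
```

```bash
python3 - <<'E'
from h import *
c=fwd((525.4,377.2,16.3,6.0),(-3.6,31.5,-14.4,8.3));print(c,rel(c,(520,-215,160,-2.3)),rel(c,(520,-215,60,-2.3)))
E
```

```text
[522.52, 60.16, 160.3, -2.3] [0.85, 27.5, 0.03, -0.0] [0.85, 27.5, 10.03, -0.0]
```

Request:
move_arm(targets=[-1,0,4.5,0,0,-1,0.2,9,0,0,-1,0.4,13.5,0,0,-1,0.6,18,0,0,-1,0.8,22.5,1,0,-1,0.8,26.5,3,0,-1,0.8,27.5,7,0,-1,0.8,27.5,10,0,-1,0.8,27.5,10.5,0,-1,0.8,27.5,10.5,0])

```text
clock: 25.75
eef_pos: [517.1, -214.7, 53.4]
tcp_rot: [-3.14, 0.003, -0.041]
contact_force: [-0.2, 0.0, -5.4]
opening: 0.32
```

```bash
python3 look.py l14
```

```text
25.75 [ 517.1 -214.7   53.4] 0.32 [-0.2  0.  -5.4] [-0.   -0.12  0.04]
```

View pics/l14.png

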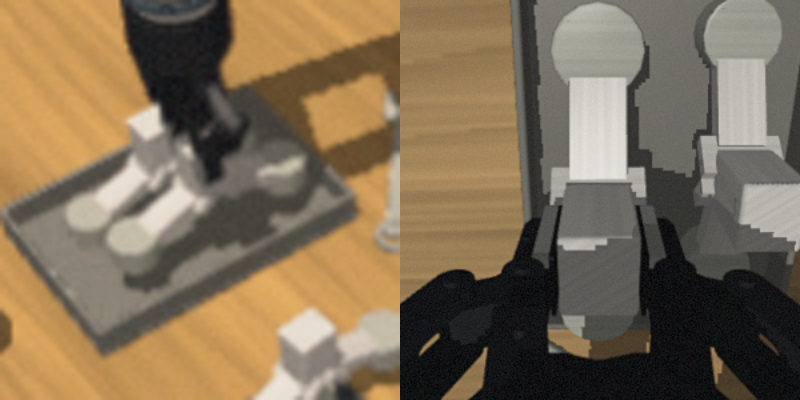

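Request:
move_arm(targets=[-1,0,0,1.5,0,-1,0,0,2.5,0,-1,0,0,3,0,-1,0,0,3.2,0,-1,0,0,3.2,0])

```text
clock: 26.35
eef_pos: [518.5, -215.4, 22.7]
tcp_rot: [3.142, -0.0, -0.041]
contact_force: [-0.0, -0.3, -5.5]
opening: 0.315
```

Request:
move_arm(targets=[-1,0,0,0.1,0,-1,0,0,0.2,0])

```text
clock: 26.55
eef_pos: [519.3, -215.7, 21.3]
tcp_rot: [3.141, -0.002, -0.041]
contact_force: [-1.4, 4.2, 14.5]
opening: 0.319
```

Request:
move_arm(targets=[-1,0,0,-0.1,0,0,0,0,-0.1,0,0,0,0,-0.1,0,0,0,0,-0.1,0,0,0,0,-2,0,0,0,0,-5,0,0,0,0,-9,0,0,0,0,-13,0,0,0,0,-13,0])

```text
clock: 27.45
eef_pos: [521.7, -216.9, 156.0]
tcp_rot: [3.138, -0.009, -0.041]
contact_force: [-0.1, -0.8, -0.8]
opening: 0.502
```

```bash
python3 look.py l15; python3 - <<'E'
from h import *
g=r.grab_frame("scene");cv2.imwrite("pics/s15.png",g["img"])
E
```

```text
27.45 [ 521.7 -216.9  156. ] 0.502 [-0.1 -0.8 -0.8] [-0.01 -0.06  0.03]
```

View pics/l15.png

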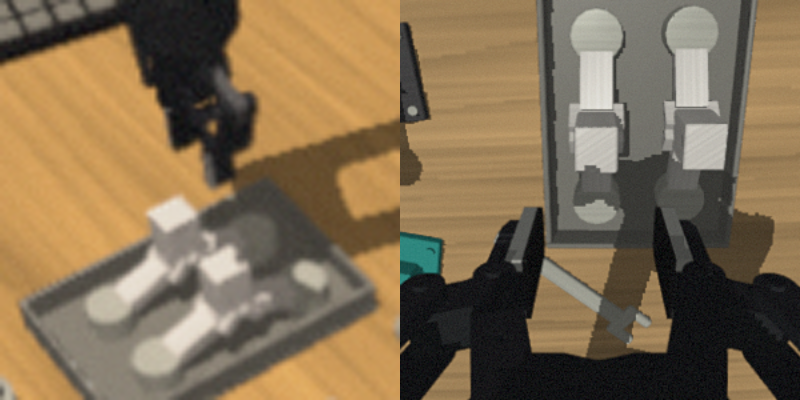

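View pics/s15.png

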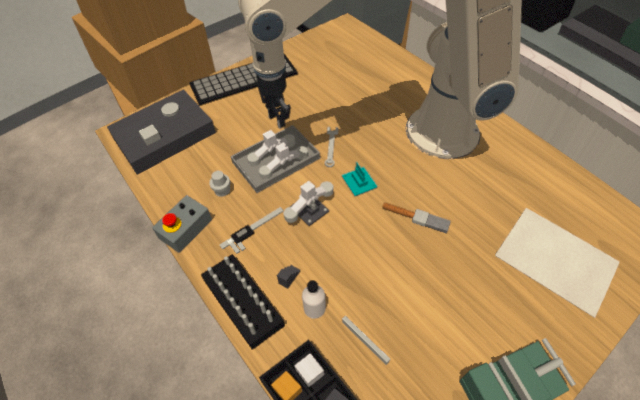

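Request:
move_arm(targets=[0,-4,4,-1,0,0,-8,8,-2,0,0,-12,12,-3,0,0,-15,16,-3,0,0,-15,20,-3,0,0,-15,20,-3,0])

```text
clock: 28.2
eef_pos: [357.9, -412.8, 179.3]
tcp_rot: [3.141, 0.001, -0.044]
contact_force: [0.3, -0.2, -0.5]
opening: 0.5
```

```bash
python3 - <<'E'
from h import *
g=r.grab_frame("scene");t=r.grab_frame("top")
a=np.radians(3);E=np.array([556.5,-25.5])
ims=[]
for fr,(u0,v0,w,h) in((g,(220,110,130,130)),(t,(325,150,130,130))):
    k=3;b=cv2.resize(fr["img"][v0:v0+h,u0:u0+w],None,fx=k,fy=k,interpolation=cv2.INTER_CUBIC)
    for x in(-68,68):
        for dz,col in((0,(0,0,255)),):
            P=(E[0]+x*np.cos(a),E[1]+x*np.sin(a),54+dz);u,v=proj(P,fr);cv2.circle(b,(int((u-u0)*k),int((v-v0)*k)),2,col,-1)
    u,v=proj((E[0],E[1],114),fr);cv2.circle(b,(int((u-u0)*k),int((v-v0)*k)),2,(0,255,0),-1)
    ims.append(b)
cv2.imwrite("pics/fin.png",np.hstack(ims))
for fr in(g,t):
    for d in r.mark_of(fr,"rotor_a_mid"): print(round(d["conf"],2),np.round(d["position"],1))
print(r.sense()["clock"])
E
```

```text
0.79 [ 517.1 -211.9   48.9]
28.4
```

View pics/fin.png

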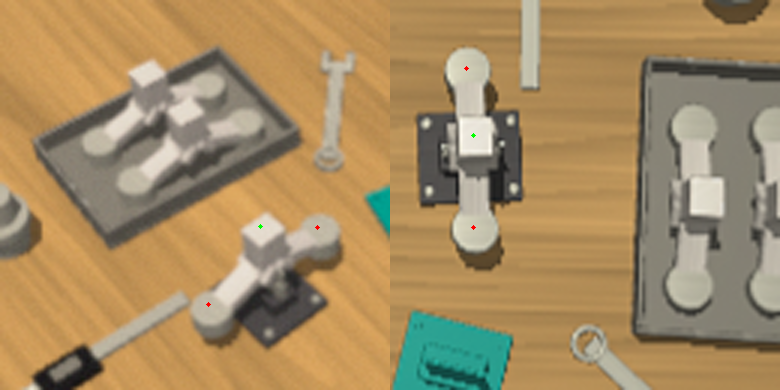

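The final picture matches the prediction for a level rotor: all marked points fall on the hanging rotor's weights and block. Both false rotors stand in the tray. I'm handing in.

```bash
python3 - <<'E'
from rig import r
print(r.sign_off())
E
```

```text
the job is handed in; nothing more can be done
None
```

The true rotor is hanging level by itself near the middle of the dark stand's blade. The two false ones are standing side by side in the reject tray. I handed in at about 28 s, and the turquoise stand and the other things were not touched.

- **Rotor c (nearest the stand):** on the knife edge it tipped far end down, so it is false. I levelled it against the tray floor as I set it down.
- **Rotor b (middle):** it stayed level for about 0.8 s with the fingers open, then alone after the gripper lifted away. I left it hanging as the true one.
- **Rotor a (farthest):** I judged it false by elimination and did not try it on the blade. It went straight into the tray.

**Last checks:** in the final top and scene pictures, the hanging rotor's weights and block fell on the positions predicted for a level rotor. Both tray rotors were on their feet, and the wrist force read about zero with the robot clear. The network was less help at the end: it found only one of the three rotors, at (517, -212), in the tray.

**What disagreed:** the fingertips were really about 35 mm above the reported tool height. My first grasp therefore closed in the air above the block, touching nothing. I corrected the heights from the pictures and the later grasps held.

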